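# Reset the tripped centrifuge controller

### The job

The centrifuge has tripped: on the white control box, push the yellow sliding guard all the way off the red reset key with a fingertip, reach down into the well, press the sunken red key gently to the bottom and hold it down for about a second. Let it spring back, then push the guard fully home over the red key again. Do not press the green key and leave everything else on the cart where it stands.

Things in the scene. Friction and masses are not known exactly. Their poses are not given: they have to be found in the camera images.
- control_box: white control box, fixed, 110 (its x) x 150 (its y) x 50 mm high; origin at the centre of its underside, z up, -x side towards the robot, y along its length from the red-key end to the green-key end. Guide rails, 6.5 high above the top, run along y at x = -39 to -29.5 and +29.5 to +39; 5 high end stops at y = -73 and +73
- reset_well (a point): centre of the mouth, level with the box's top, of the red key's well (box x 0, y -32 mm): a straight-walled rectangular pit 50 (box x) x 42 (box y) mm and 26 deep. The yellow guard covers it at the start
- run_well (a point): centre of the mouth of the green key's well (box x 0, y +32 mm), same size; uncovered at the start
- reset_key_top (a point): centre of the top face of the red reset key, a spring key 30 (box x) x 28 (box y) mm, sunk in its well: unpressed, the face lies 16 below the box's top, with the well's floor 10 below that face. At the start the yellow guard hides it
- reset_key (a joint): press depth of the red key in m: 0 out, 0.005 fully down (at the stop); springs back; starts to move at about 2.4 N, fully down at about 5.4 N
- run_key (a joint): press depth of the green run key in m, same kind of key in the other well; not to be pressed. It is uncovered at the start
- guard_rib (a point): centre of the top of the yellow guard's thumb rib. The guard is a plate 64 (box x) x 54 (box y) x 3 mm thick, lying on the box's top between the rails and sliding along box y; the rib stands 14 above the plate (17 above the box's top) in the plate's middle, 44 long (box x), 8 thick (box y)
- guard (a joint): guard travel in m along box +y: 0 = fully over the red key, 0.064 = fully over the green key, red well completely open; about 1.5 N of friction, no spring, stays where it is left
- tip_box: bystander, loose: dark blue pipette-tip box with clear lid, 85x118x64 mm; origin at the centre of its underside, standing on the surface
- amber_bottle: bystander, loose: amber bottle with red cap, 60 diameter, 121 high mm; origin at the centre of its underside, standing on the surface
- wash_bottle: bystander, loose: white squeeze bottle with red bent spout, 62x108x189 mm; origin at the centre of its underside, standing on the surface
- blue_cap_bottle: bystander, loose: white bottle with blue cap, 48 diameter, 101 high mm; origin at the centre of its underside, standing on the surface
- white_cap_bottle: bystander, loose: white bottle with white cap, 48 diameter, 101 high mm; origin at the centre of its underside, standing on the surface
- beaker: bystander, loose: clear beaker, 57 wide, 66 high mm; origin at the centre of its underside, standing on the surface
- round_case: bystander, loose: low round black and white case, 61 diameter, 24 high mm; origin at the centre of its underside, standing on the surface
- marker: bystander, loose: blue marker pen lying flat, 14x138x16 mm; origin at the centre of its underside, standing on the surface

How it is judged:
On the way, in this order (a step that is already met when the one before it is completed fails the run):
1. the guard is pushed fully off the red key (value of joint guard above 0.058 m), for 0.1 s.
2. the red key is held down at the bottom of its travel for half a second (value of joint reset_key above 0.004 m and value of joint guard above 0.055 m), for 0.5 s.
3. the red key is out again (value of joint reset_key below 0.001 m), for 0.1 s.
At the end, for the whole second after the job is handed in: the guard is back over the red key within 4 mm of fully home and at rest; both keys are out (within 1 mm) (value of joint guard below 0.004 m and velocity of joint guard between -0.005 and 0.005 m/s and value of joint each of reset_key, run_key below 0.001 m); the robot touches nothing.
It fails at once if the green run key is pressed (more than 2 mm) (value of joint run_key above 0.002 m).
It fails at once if the control box or its parts are pushed with more than 40 N (contact force between the fingers and control_box above 40 N).
It fails at once if a bystander is moved more than 25 mm, lifted or knocked over (distance of any of tip_box, amber_bottle, wash_bottle, blue_cap_bottle, white_cap_bottle, beaker, round_case, marker from where it was at the start of the episode above 0.025 m or angle between any of tip_box, amber_bottle, wash_bottle, blue_cap_bottle, white_cap_bottle, beaker, round_case's own z axis and vertical above 0.4 rad).
It also fails if it takes over 48 s, if anything falls off the work surface, if the arm or the gripper's body presses on something with over 40 N, if the wrist force passes 120 N, or if a joint passes its speed limit or range.

### The arm

A 6-joint arm with a two-finger parallel gripper is mounted at the origin on a cart in front of the work surface, level with it; the furniture and walls round the work are solid. World frame = base frame: x ahead of the robot, y to its left, z up, the work surface at z = 0. Lengths are in m, angles in rad, forces in N, time in s.
With the tool pointing down it reaches from about 0.25 to 0.775 m from the base axis. Payload 4 kg.
Tool frame: the origin (TCP) lies on the centre line of the jaws, within the pads' length; the fingertips stand 8 mm ahead of it and the grasp point (between the pads) lies 11 mm behind it; z points along the fingers, y is the direction in which the jaws open and shut (so a half turn about z gives the same grasp; the last joint's range is limited). The gripper opens to 94 mm and grips with 3 to 60 N. Pads are 16 mm wide; open, the fingers measure 119 mm over their backs; the gripper's body (75 mm by 177 mm) begins 78 mm behind the grasp point.
Start: joints at [1.041, 0.087, 1.371, -0, 1.684, -0.103], TCP at [0.228, 0.501, 0.214] pointing down, gripper open.
Joint ranges: [-3.1, 3.1], [-0.76, 2.03], [0.27, 2.55], [-1.08, 4.22], [0.17, 2.65], [-2.57, 2.57]. Speed limits (rad/s): [2.79, 2.79, 3.14, 3.14, 3.14, 3.14].

### API

Orientations are given as [roll, pitch, yaw] about the fixed x, y, z axes, in that order (R = Rz(yaw) Ry(pitch) Rx(roll)).
In Python, from bench import robot, cams, close_job gives the robot as it stands.
- The arm moves only by the tool arm_command, never from a script. Its argument "plan" is one flat list of numbers, 7 for each row, row after row: the shift along the tool's x, y, z in cm, then the turn, a rotation vector about the tool's x, y, z in degrees, then the closure, from 0 (fully open) to 1 (shut). A call has 1 to 8 rows; each row shifts and turns the commanded pose from where the row before left it, along the tool's axes as they then stand; what a row does not reach is not made up. A row lasts 1/8 s, in which the tool goes at most 62.5 mm and 10.7 degrees, less where a joint would pass 70% of its speed; a pose out of reach is approached as far as the arm can. A call with a gripper value outside its range is refused whole. The fingers move at their own pace and stop on an object; the grip force is fixed at half the most. Time passes only in rows, so rows that do not move let the fingers close. It gives the time, the measured TCP pose, the force and the opening at its end, in the units of the state.
- robot.get_obs(): the state, without advancing time (a new reading comes with each control period).
- cams.snapshot(name): name is "scene" or "side" or "wrist"; returns a dict with "pixels" (420x560x3 uint8, red, green, blue), "fov_y" (degrees; the focal length in pixels is half the picture's height over the tangent of half this angle, whatever the lens; pixels are square), "cx", "cy" (the principal point, pixels), "k1" (the pictures are not rectified: a ray, as slopes to the right and down, at radius r is drawn at 1 + k1 r^2 times it, then the intrinsics apply), "camera_from_world" (4x4, takes a point from world to camera coordinates); the wrist camera has in their place "tool_from_camera" (4x4, takes a point from camera to tool coordinates, whose origin is the TCP and whose axes are the flange's). Camera axes: x right, y up, looking along -z (the intrinsics and any distortion apply to the point x, -y, -z); pixel columns grow to the right and rows downward; lengths in m; the calibration is good to about 2 mm. A picture is of the moment at which its call begins: read the wrist's pose just before it. There is no depth.
- close_job(): hands the job in, once; it reports no verdict.
The state is a dict: "time": time; "joint_positions": joint angles; "qvel": joint speeds; "joint_torque": joint torques, N m; "tool_pos": TCP position; "ee_rot": TCP orientation; "wrist_force": force on the tool from outside, world axes, zero at the start; "wrist_torque": the same for the moment, N m; "width": finger opening in m.
Only numpy, scipy, OpenCV 4.12 (cv2) and the standard library are available. Lean on these libraries where they do the work, as an engineer would, in place of code of your own. Each camera call takes 0.05 s, during which the arm holds its last target.

## Working session

There is one attempt and no reset: what is moved stays moved. The work goes in short steps, Python scripts to look and compute and a tool call to move; the robot and the scene stay as the last step left them, time stands still between calls to the robot, and variables do not carry over. Pictures are saved under pics/ and viewed, and the job is handed in when it is done.

Besides the shell and the picture viewer there is one more tool, called after "Call:" as name(argument=value, ...), one argument or row to a line, values as JSON. arm_command: Moves the arm, as the interface text tells. Its arguments: {"type":"object","properties":{"plan":{"type":"array","items":{"type":"number"}}},"required":["plan"]}

```bash
mkdir -p pics; ls; cat > h.py <<'E'
import numpy as np, cv2
from bench import robot, cams, close_job
def snap(n,f):
    s=cams.snapshot(n); cv2.imwrite('pics/'+f,s['pixels'][:,:,::-1]); return s
def ray(s,u,v,Tcw=None):
    # returns origin, dir in world
    h=s['pixels'].shape[0]; f=h/2/np.tan(np.radians(s['fov_y'])/2)
    K=np.array([[f,0,s['cx']],[0,f,s['cy']],[0,0,1]])
    p=cv2.undistortPoints(np.array([[[u,v]]],float),K,np.array([s['k1'],0,0,0,0.]))[0,0]
    # k1 only
    T=np.linalg.inv(np.array(s['camera_from_world'])) if Tcw is None else Tcw
    d=T[:3,:3]@np.array([p[0],-p[1],-1]); return T[:3,3],d
def onz(s,u,v,z,Tcw=None):
    o,d=ray(s,u,v,Tcw); return o+d*(z-o[2])/d[2]
E
python3 - <<'E'
from h import *
o=robot.get_obs(); print(o)
for n in ['scene','side','wrist']:
    s=snap(n,n+'0.png'); print({k:v for k,v in s.items() if k!='pixels'})
E
```

```text
pics
{'time': 0.0, 'joint_positions': array([ 1.04088259e+00,  8.79427393e-02,  1.37223445e+00,  7.94503953e-06,
        1.68359605e+00, -1.03113417e-01]), 'qvel': array([-0.00074519, -0.00032532,  0.00110161,  0.00026066, -0.00095671,
       -0.00081588]), 'joint_torque': array([ 4.85891560e-04, -3.40182531e+01, -3.02428114e+01,  7.19439215e-02,
        3.28710792e-02, -1.48907866e-04]), 'tool_pos': array([0.22741894, 0.50020147, 0.21232091]), 'ee_rot': array([-3.13942446e+00, -2.32303891e-04,  2.71479296e+00]), 'wrist_force': array([-0.44077124,  0.14775827,  0.60039395]), 'wrist_torque': array([-0.04536971,  0.00063156,  0.02605779]), 'width': 0.09410377472552985}
{'fov_y': 57.61016503099202, 'cx': 282.8104625241767, 'cy': 211.15889929124128, 'k1': -0.10957978426636887, 'camera_from_world': array([[ 0.81713226, -0.57639186,  0.00820323, -0.41208419],
       [ 0.41158047,  0.59332989,  0.69178115, -0.25431981],
       [-0.40360424, -0.5619004 ,  0.72206063, -0.78932106],
       [ 0.        ,  0.        ,  0.        ,  1.        ]])}
{'fov_y': 46.532405204456325, 'cx': 272.3329761031127, 'cy': 207.6356993272962, 'k1': -0.08469050302492773, 'camera_from_world': array([[-0.82969935, -0.55820878,  0.00139388,  0.40662056],
       [ 0.27728634, -0.40997764,  0.86892498, -0.19734539],
       [-0.48447009,  0.721333  ,  0.49494185, -0.83043278],
       [ 0.        ,  0.        ,  0.        ,  1.        ]])}
{'fov_y': 68.0947205853374, 'cx': 285.78483074792365, 'cy': 205.92069896944514, 'k1': -0.02802280383156705, 'tool_from_camera': array([[-9.26427032e-04,  9.67768837e-01,  2.51838480e-01,
         7.28660144e-02],
       [ 9.99999369e-01,  1.05640757e-03, -3.80926203e-04,
        -9.61059610e-04],
       [-6.34692584e-04,  2.51837968e-01, -9.67769205e-01,
        -1.70035942e-01],
       [ 0.00000000e+00,  0.00000000e+00,  0.00000000e+00,
         1.00000000e+00]])}
```

View pics/scene0.png

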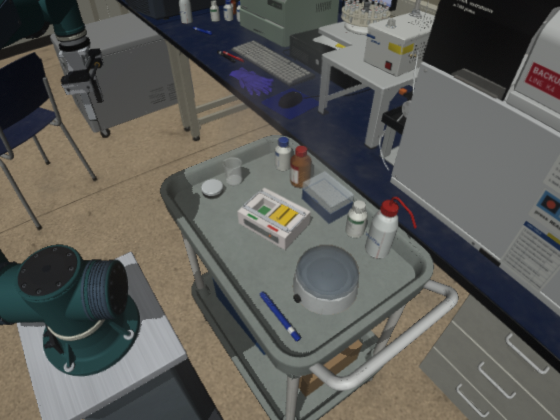

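View pics/side0.png

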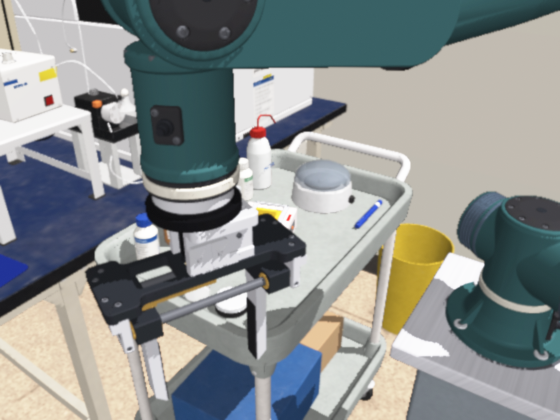

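View pics/wrist0.png

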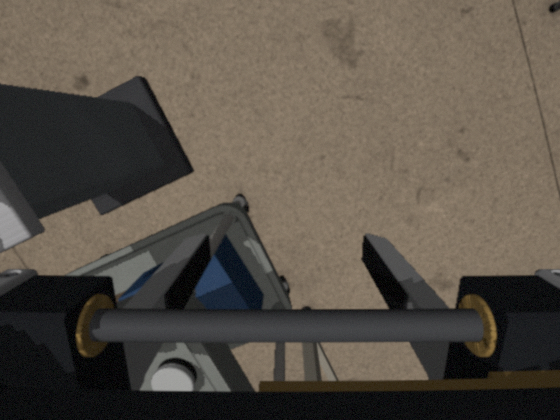

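The scene view shows the white box at about (274,217), with the yellow guard at (285,215) and the green key at (263,210). I'll enlarge it.

```bash
python3 - <<'E'
import cv2
i=cv2.imread('pics/scene0.png')[175:260,225:325]; cv2.imwrite('pics/c0.png',cv2.resize(i,None,fx=8,fy=7,interpolation=cv2.INTER_CUBIC)[:600])
E
```

```text
(no output)
```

View pics/c0.png

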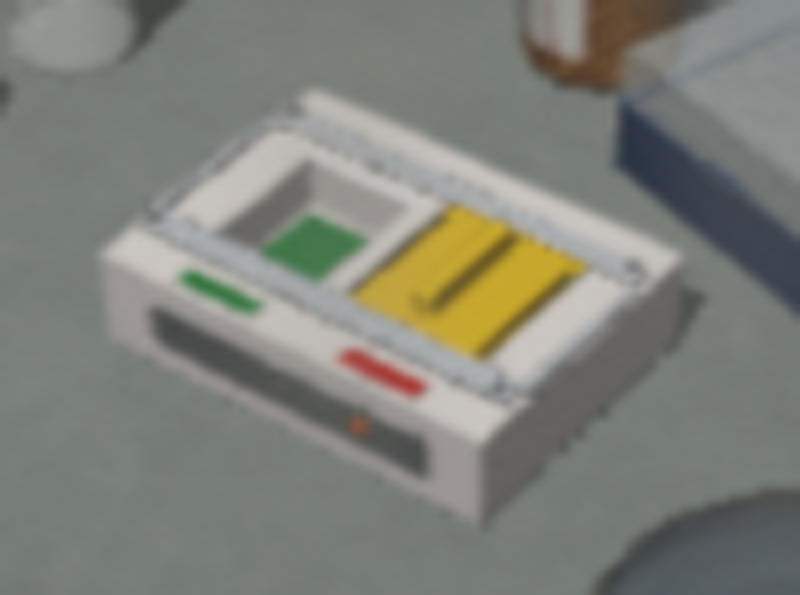

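The crop shows the box's top corners at crop pixels (100,255), (485,440), (683,258) and (308,90). The green well is on the left, the yellow guard with its rib on the right.

```bash
python3 - <<'E'
from h import *
s=cams.snapshot('scene')
P=[]
for u,v in [(100,255),(485,440),(683,258),(308,90)]:
    p=onz(s,225+(u+.5)/8-.5,175+(v+.5)/7-.5,.05); P.append(p[:2]); print(p)
P=np.array(P); # local: (-55,75),(-55,-75),(55,-75),(55,75)
L=np.array([[-.055,.075],[-.055,-.075],[.055,-.075],[.055,.075]])
c=P.mean(0); H=(P-c).T@L; a=np.arctan2(H[1,0]-H[0,1],H[0,0]+H[1,1]); R=np.array([[np.cos(a),-np.sin(a)],[np.sin(a),np.cos(a)]])
print(c,a,np.degrees(a)); print(P-c-L@R.T)
for n,u,v,z in [('cap amber',301,152,.121),('tipbox corner',302,183,.064),('wash',390,208,.17),('bk',233,164,.066),('bluecap',284,143,.101),('round',212,188,.02),('wcap',357,206,.1),('dome top',327,258,.1),('tipbox near',336,207,.064)]: print(n,onz(s,u,v,z))
print(robot.get_obs()['time'])
E
```

```text
[0.41862271 0.08062461 0.05      ]
[ 0.46841695 -0.05998249  0.05      ]
[ 0.56969749 -0.02600558  0.05      ]
[0.52100516 0.11677537 0.05      ]
[0.49443558 0.02785298] 0.33348901457719565 19.107513049250098
[[ 7.07601942e-04 -9.25183058e-05]
 [ 1.40056805e-03  1.03628227e-03]
 [-1.25855624e-03 -9.94405648e-04]
 [-8.49613749e-04  5.06416807e-05]]
cap amber [0.64099375 0.11073345 0.121     ]
tipbox corner [0.60828027 0.05915565 0.064     ]
wash [ 0.64078492 -0.2026652   0.17      ]
bk [0.4954852  0.23185554 0.066     ]
bluecap [0.64290436 0.19204754 0.101     ]
round [0.41874106 0.22467295 0.02      ]
wcap [ 0.64198226 -0.11241643  0.1       ]
dome top [ 0.48344932 -0.1903115   0.1       ]
tipbox near [ 0.62439418 -0.06144897  0.064     ]
0.2
```

Call:
arm_command(
  plan=[0,0,0,0,0,9.3,1,0,0,0,0,0,9.3,1,0,0,0,0,0,9.3,1,0,0,0,0,0,9.3,1,0,0,0,0,0,9.2,1],
)

```text
time: 0.82
tool_pos: [0.2276, 0.5005, 0.2132]
ee_rot: [-3.141, 0.0, 1.9]
wrist_force: [0.5, -0.6, -0.3]
width: 0.0474
```

```bash
cat >> h.py <<'E'
C=np.array([0.4944,0.0279]); A=0.3335
def box(p,C=C,A=A):
    d=np.array(p[:2])-C; return np.array([np.cos(A)*d[0]+np.sin(A)*d[1], -np.sin(A)*d[0]+np.cos(A)*d[1]])
def st():
    o=robot.get_obs(); b=box(o['tool_pos'])
    print('t',o['time'],'boxx,y mm',(b*1000).round(1),'z',(o['tool_pos'][2]*1000).round(1),'rpy',np.degrees(o['ee_rot']).round(2),'F',o['wrist_force'].round(2),'w',round(o['width'],4)); print(o['tool_pos'],o['joint_positions'].round(2)); return o
E
python3 -c "
from h import *
st()"
```

```text
t 0.825 boxx,y mm [-97.4 533.9] z 213.2 rpy [-1.7998e+02  2.0000e-02  1.0884e+02] F [ 0.46 -0.61 -0.34] w 0.0474
[0.22759632 0.50054485 0.21315623] [ 1.04  0.09  1.37 -0.    1.68  0.71]
```

Call:
arm_command(
  plan=[-5,0.8,0,0,0,0,1,-5,0.8,0,0,0,0,1,-5,0.8,0,0,0,0,1,-5,0.8,0,0,0,0,1,-5,0.8,0,0,0,0,1,-5,0.8,0,0,0,0,1,-5,0.8,0,0,0,0,1,-5,0.8,0,0,0,0,1],
)

```text
time: 1.82
tool_pos: [0.4198, 0.1422, 0.2134]
ee_rot: [3.141, -0.0, 1.905]
wrist_force: [0.9, 0.1, -0.2]
width: 0.0005
```

Call:
arm_command(
  plan=[-5,0.8,0,0,0,0,1,-5,0.8,0,0,0,0,1,-5,0.8,0,0,0,0,1,-4.5,1.0,0,0,0,0,1,0,0,0,0,0,0,1,0,0,0,0,0,0,1],
)

```text
time: 2.58
tool_pos: [0.515, -0.0288, 0.2132]
ee_rot: [-3.141, -0.001, 1.905]
wrist_force: [-0.3, -0.4, -0.1]
width: 0.0004
```

```bash
python3 -c "
from h import *
st(); snap('scene','s1.png'); snap('wrist','w1.png'); snap('side','d1.png')"
```

```text
t 2.575 boxx,y mm [  0.9 -60.3] z 213.2 rpy [-1.7997e+02 -7.0000e-02  1.0914e+02] F [-0.29 -0.39 -0.08] w 0.0004
[ 0.5150056  -0.02880399  0.21317382] [-0.17  0.01  1.45  0.    1.68 -0.5 ]
```

View pics/w1.png

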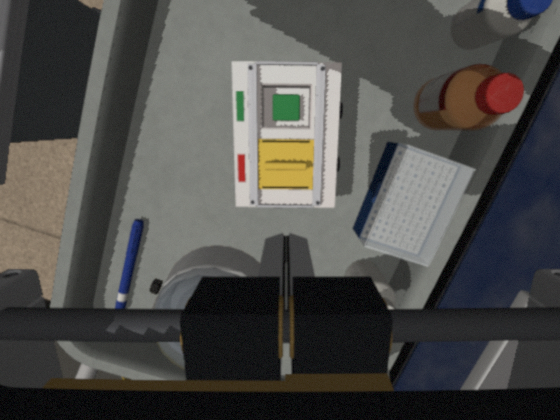

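View pics/d1.png

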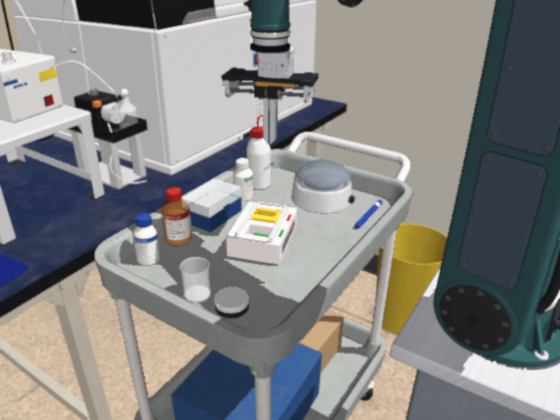

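The wrist view shows the box upright at (231–341, 62–207), the yellow guard at (259–314, 139–189) and the green key at (287,107). Yaw looks aligned. I'll refine the pose from these.

```bash
cat >> h.py <<'E'
from scipy.spatial.transform import Rotation as Ro
def Tw(s,o):
    T=np.eye(4); T[:3,:3]=Ro.from_euler('xyz',o['ee_rot']).as_matrix(); T[:3,3]=o['tool_pos']; return T@np.array(s['tool_from_camera'])
E
python3 - <<'E'
from h import *
o=robot.get_obs()
s=cams.snapshot('wrist'); T=Tw(s,o)
hsv=cv2.cvtColor(s['pixels'],cv2.COLOR_RGB2HSV)
def cen(lo,hi,roi,z,n):
    m=cv2.inRange(hsv,np.array(lo),np.array(hi)); k=np.zeros_like(m); k[roi[1]:roi[3],roi[0]:roi[2]]=1; m*=k
    m=cv2.morphologyEx(m,cv2.MORPH_OPEN,np.ones((3,3)))
    c=max(cv2.findContours(m,0,2)[0],key=cv2.contourArea); r=cv2.minAreaRect(c)
    print(n,r, (box(onz(s,*r[0],z,T))*1000).round(1))
    for p in cv2.boxPoints(r): print('   ',p.round(1),(box(onz(s,*p,z,T))*1000).round(1))
cen([20,120,80],[35,255,255],(230,120,345,210),.053,'guard')
cen([50,100,40],[80,255,255],(265,80,310,130),.034,'green')
for u,v in [(231,62),(341,62),(337,207),(236,207)]: print((box(onz(s,u,v,.05,T))*1000).round(1))
i=s['pixels'][50:220,215:360,::-1]; cv2.imwrite('pics/w1c.png',cv2.resize(i,None,fx=3.5,fy=3.5,interpolation=cv2.INTER_CUBIC))
E
```

```text
guard ((285.0, 163.5), (49.0, 54.0), 90.0) [ -0.3 -26.7]
    [258. 139.] [-28.4  -1.2]
    [312. 139.] [27.9 -1.2]
    [312. 188.] [ 29.  -53.2]
    [258. 188.] [-29.5 -53.3]
green ((285.5, 107.0), (24.0, 25.0), 90.0) [ 0.2 31.8]
    [273.  95.] [-13.2  44.1]
    [298.  95.] [13.5 44.1]
    [298. 119.] [13.8 19.3]
    [273. 119.] [-13.4  19.3]
[-54.2  74. ]
[55.5 74.2]
[ 57.6 -75.2]
[-54.7 -75.4]
```

View pics/w1c.png

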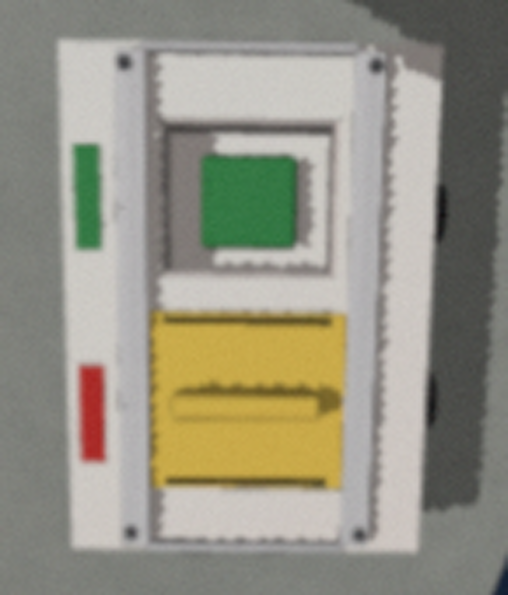

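Call:
arm_command(
  plan=[0,0,4,0,0,0,1,0,0,4,0,0,0,1,0,0,4,0,0,0,1,0,0,2.3,0,0,0,1,0,0,0,0,0,0,1,0,0,0,0,0,0,1],
)

```text
time: 3.52
tool_pos: [0.5162, -0.0289, 0.0719]
ee_rot: [3.139, 0.001, 1.906]
wrist_force: [0.8, 0.2, 0.9]
width: 0.0005
```

```bash
python3 -c "
from h import *
st(); s=snap('side','d2.png');cv2.imwrite('pics/d2c.png',cv2.resize(s['pixels'][150:290,190:350,::-1],None,fx=4.2,fy=4.2,interpolation=cv2.INTER_CUBIC))
s=snap('scene','s2.png');cv2.imwrite('pics/s2c.png',cv2.resize(s['pixels'][150:260,215:335,::-1],None,fx=5,fy=5,interpolation=cv2.INTER_CUBIC))"
```

```text
t 3.525 boxx,y mm [  2.  -60.8] z 71.9 rpy [1.7988e+02 6.0000e-02 1.0920e+02] F [0.77 0.22 0.87] w 0.0005
[ 0.51620127 -0.02889224  0.07192123] [-0.17  0.09  1.66  0.    1.4  -0.5 ]
```

View pics/d2c.png

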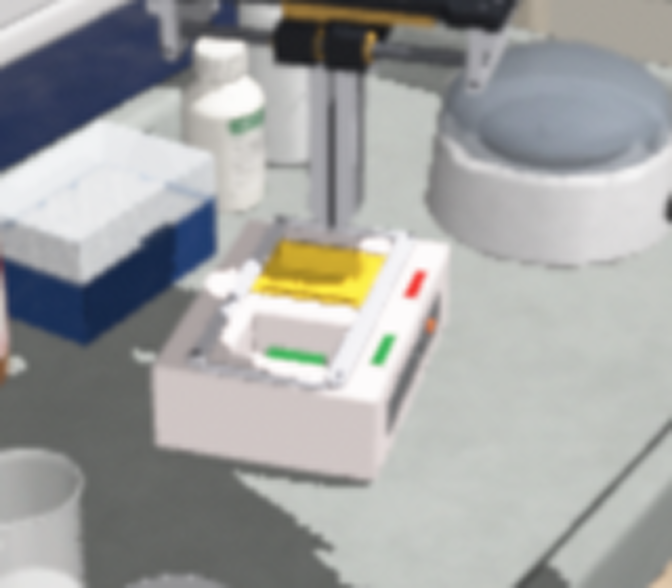

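View pics/s2c.png

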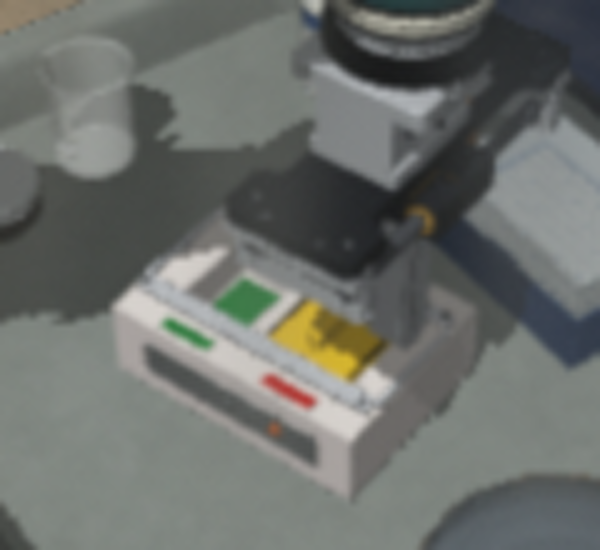

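The fingers are just behind the guard's far edge, between the rails. Next I go down 5 mm and push.

Call:
arm_command(
  plan=[0,-0.1,0.5,0,0,0,1,0,0,0,0,0,0,1,0.6,0,0,0,0,0,1,0.6,0,0,0,0,0,1,0.6,0,0,0,0,0,1,0,0,0,0,0,0,1],
)

```text
time: 4.38
tool_pos: [0.5084, -0.012, 0.0655]
ee_rot: [3.142, -0.0, 1.906]
wrist_force: [0.3, -1.0, -0.1]
width: 0.0003
```

Call:
arm_command(
  plan=[0.7,0,0,0,0,0,1,0.7,0,0,0,0,0,1,0.7,0,0,0,0,0,1,0.7,0,0,0,0,0,1,0.7,0,0,0,0,0,1,0.5,0,0,0,0,0,1,0,0,0,0,0,0,1],
)

```text
time: 5.25
tool_pos: [0.4949, 0.0259, 0.0654]
ee_rot: [-3.141, -0.001, 1.906]
wrist_force: [0.5, 0.1, -0.6]
width: 0.0005
```

```bash
python3 -c "
from h import *
st(); s=snap('side','d3.png');cv2.imwrite('pics/d3c.png',cv2.resize(s['pixels'][150:290,190:350,::-1],None,fx=4.2,fy=4.2,interpolation=cv2.INTER_CUBIC))"
```

```text
t 5.25 boxx,y mm [-0.2 -2. ] z 65.4 rpy [-1.7996e+02 -7.0000e-02  1.0919e+02] F [ 0.53  0.07 -0.55] w 0.0005
[0.49490389 0.02591572 0.06542383] [-0.06  0.05  1.71  0.    1.38 -0.4 ]
```

View pics/d3c.png

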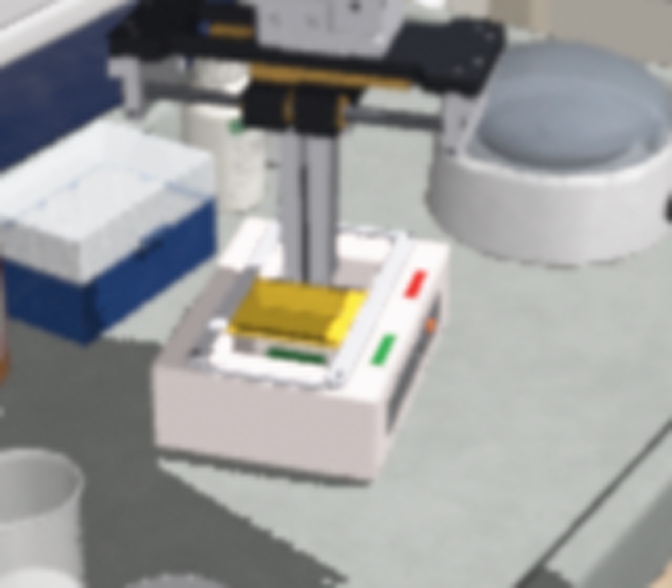

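The guard moves with the fingers. I continue with smaller steps near the end.

Call:
arm_command(
  plan=[0.7,0,0,0,0,0,1,0.7,0,0,0,0,0,1,0.4,0,0,0,0,0,1,0,0,0,0,0,0,1],
)

```text
time: 5.8
tool_pos: [0.4892, 0.0429, 0.0654]
ee_rot: [-3.141, -0.001, 1.906]
wrist_force: [-0.4, -0.5, 0.3]
width: 0.0005
```

Call:
arm_command(
  plan=[0.1,0,0,0,0,0,1,0.1,0,0,0,0,0,1,0,0,0,0,0,0,1],
)

```text
time: 6.18
tool_pos: [0.4889, 0.044, 0.0655]
ee_rot: [3.142, 0.0, 1.905]
wrist_force: [0.3, -1.0, -0.6]
width: 0.0006
```

```bash
python3 -c "
from h import *
st()"
```

```text
t 6.175 boxx,y mm [ 0.1 17. ] z 65.5 rpy [180.     0.   109.14] F [ 0.32 -0.97 -0.61] w 0.0006
[0.48893901 0.04398023 0.0654811 ] [-0.03  0.04  1.73 -0.    1.38 -0.36]
```

Call:
arm_command(
  plan=[0.1,0,0,0,0,0,1,0.1,0,0,0,0,0,1,0,0,0,0,0,0,1,0,0,0,0,0,0,1],
)

```text
time: 6.68
tool_pos: [0.4883, 0.0456, 0.0654]
ee_rot: [3.142, 0.001, 1.905]
wrist_force: [1.2, -2.6, -2.2]
width: 0.0006
```

Call:
arm_command(
  plan=[0.1,0,0,0,0,0,1,0,0,0,0,0,0,1,0,0,0,0,0,0,1],
)

```text
time: 7.05
tool_pos: [0.4883, 0.0457, 0.0655]
ee_rot: [3.141, 0.003, 1.905]
wrist_force: [2.2, -6.2, -2.2]
width: 0.0004
```

```bash
python3 -c "
from h import *
st(); s=snap('side','d4.png');cv2.imwrite('pics/d4c.png',cv2.resize(s['pixels'][190:270,220:310,::-1],None,fx=7,fy=7,interpolation=cv2.INTER_CUBIC))"
```

```text
t 7.05 boxx,y mm [ 0.1 18.8] z 65.5 rpy [1.7999e+02 1.5000e-01 1.0913e+02] F [ 2.2  -6.19 -2.23] w 0.0004
[0.48834447 0.04570249 0.06549297] [-0.02  0.03  1.73 -0.    1.38 -0.35]
```

View pics/d4c.png

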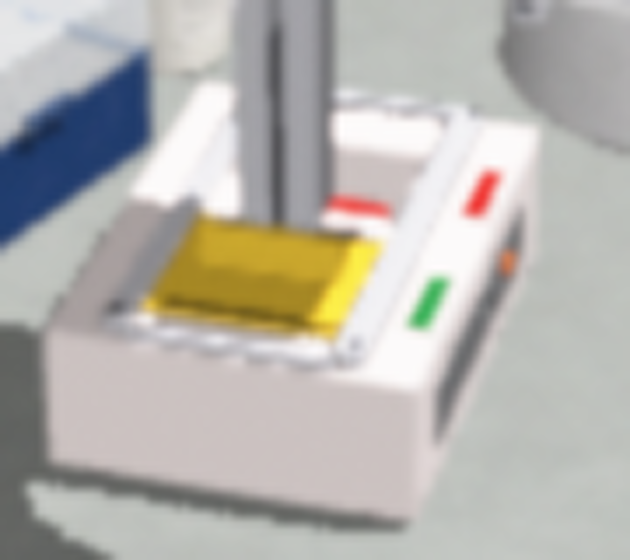

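The force rose to 6.6 N with no further motion, so the guard is at its stop. The red key shows at (360,205) in the crop. I back off to y ≈ -32 and descend.

Call:
arm_command(
  plan=[-0.6,0,0,0,0,0,1,-1.5,0,-0.5,0,0,0,1,-1.5,0,0,0,0,0,1,-1.6,0,0,0,0,0,1,0,0,0,0,0,0,1,0,0,0,0,0,0,1],
)

```text
time: 7.85
tool_pos: [0.5048, -0.0022, 0.0702]
ee_rot: [-3.141, -0.001, 1.904]
wrist_force: [-0.1, -0.6, -0.3]
width: 0.0007
```

```bash
python3 -c "
from h import *
st(); s=snap('side','d5.png');cv2.imwrite('pics/d5c.png',cv2.resize(s['pixels'][190:270,220:310,::-1],None,fx=7,fy=7,interpolation=cv2.INTER_CUBIC))
s=snap('scene','s5.png');cv2.imwrite('pics/s5c.png',cv2.resize(s['pixels'][175:260,225:325,::-1],None,fx=7,fy=7,interpolation=cv2.INTER_CUBIC))"
```

```text
t 7.85 boxx,y mm [ -0.1 -31.9] z 70.2 rpy [-1.7998e+02 -5.0000e-02  1.0912e+02] F [-0.07 -0.57 -0.25] w 0.0007
[ 0.50478124 -0.00222118  0.07024848] [-0.12  0.06  1.69  0.    1.39 -0.45]
```

View pics/d5c.png

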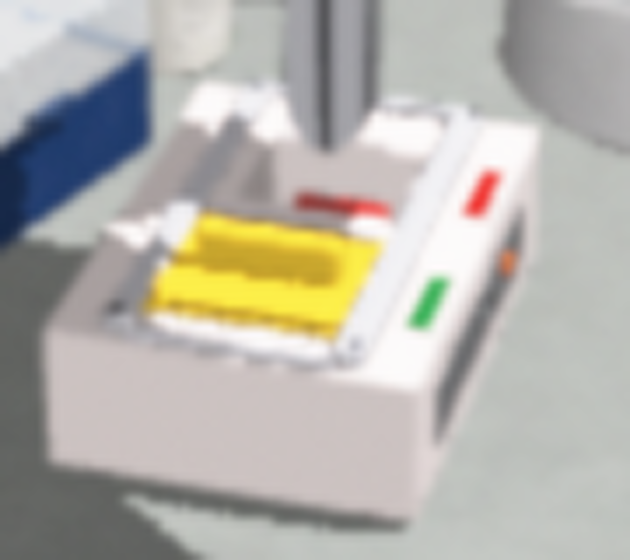

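View pics/s5c.png

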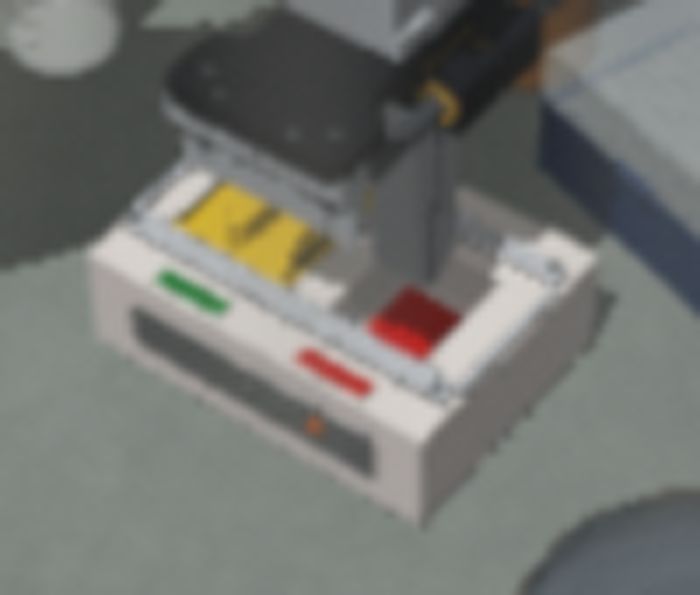

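The guard is fully across and the fingers stand over the uncovered red key. I descend to just above it, then go down in 1 mm steps.

Call:
arm_command(
  plan=[0,0,1.2,0,0,0,1,0,0,1.2,0,0,0,1,0,0,0,0,0,0,1,0,0,0,0,0,0,1],
)

```text
time: 8.45
tool_pos: [0.5049, -0.0021, 0.0463]
ee_rot: [-3.141, -0.0, 1.905]
wrist_force: [0.3, -0.1, -0.5]
width: 0.0005
```

Call:
arm_command(
  plan=[0,0,0.2,0,0,0,1,0,0,0.2,0,0,0,1,0,0,0,0,0,0,1,0,0,0,0,0,0,1],
)

```text
time: 8.95
tool_pos: [0.505, -0.0022, 0.0426]
ee_rot: [3.141, 0.0, 1.905]
wrist_force: [-0.1, 0.0, 0.3]
width: 0.0003
```

Call:
arm_command(
  plan=[0,0,0.1,0,0,0,1,0,0,0.1,0,0,0,1,0,0,0,0,0,0,1,0,0,0,0,0,0,1],
)

```text
time: 9.45
tool_pos: [0.5051, -0.0022, 0.0408]
ee_rot: [3.141, 0.0, 1.905]
wrist_force: [-1.2, 0.7, 2.8]
width: 0.0003
```

Call:
arm_command(
  plan=[0,0,0.1,0,0,0,1,0,0,0.1,0,0,0,1,0,0,0,0,0,0,1],
)

```text
time: 9.82
tool_pos: [0.5052, -0.0022, 0.0386]
ee_rot: [3.141, 0.0, 1.905]
wrist_force: [-1.3, -0.8, 5.2]
width: 0.0005
```

Call:
arm_command(
  plan=[0,0,0.1,0,0,0,1,0,0,0.1,0,0,0,1,0,0,0,0,0,0,1],
)

```text
time: 10.2
tool_pos: [0.5052, -0.0022, 0.0372]
ee_rot: [3.141, 0.0, 1.905]
wrist_force: [-2.4, 0.6, 8.5]
width: 0.0008
```

Call:
arm_command(
  plan=[0,0,0.1,0,0,0,1,0,0,0,0,0,0,1,0,0,0,0,0,0,1],
)

```text
time: 10.58
tool_pos: [0.5052, -0.0022, 0.0371]
ee_rot: [3.141, 0.0, 1.905]
wrist_force: [-3.8, -0.3, 11.9]
width: 0.0005
```

The position stopped at 37.1 mm while the force climbed to 12 N, so the key is at the bottom. I hold for 1 s and then release.

Call:
arm_command(
  plan=[0,0,0,0,0,0,1,0,0,0,0,0,0,1,0,0,0,0,0,0,1,0,0,0,0,0,0,1,0,0,0,0,0,0,1,0,0,0,0,0,0,1,0,0,0,0,0,0,1],
)

```text
time: 11.45
tool_pos: [0.5052, -0.0022, 0.0371]
ee_rot: [3.141, 0.0, 1.905]
wrist_force: [-3.6, 0.5, 11.8]
width: 0.0006
```

Call:
arm_command(
  plan=[0,0,-0.6,0,0,0,1,0,0,-1,0,0,0,1,0,0,-2,0,0,0,1,0,0,-2,0,0,0,1,0,0,0,0,0,0,1,0,0,0,0,0,0,1],
)

```text
time: 12.2
tool_pos: [0.5043, -0.0021, 0.0904]
ee_rot: [-3.14, -0.001, 1.905]
wrist_force: [-0.2, -0.2, 0.1]
width: 0.0006
```

```bash
python3 -c "
from h import *
st(); s=snap('side','d6.png');cv2.imwrite('pics/d6c.png',cv2.resize(s['pixels'][190:270,220:310,::-1],None,fx=7,fy=7,interpolation=cv2.INTER_CUBIC))"
```

```text
t 12.2 boxx,y mm [ -0.4 -31.6] z 90.4 rpy [-1.7992e+02 -5.0000e-02  1.0915e+02] F [-0.21 -0.19  0.08] w 0.0006
[ 0.50432828 -0.00212148  0.09037973] [-0.12  0.05  1.66  0.    1.44 -0.45]
```

View pics/d6c.png

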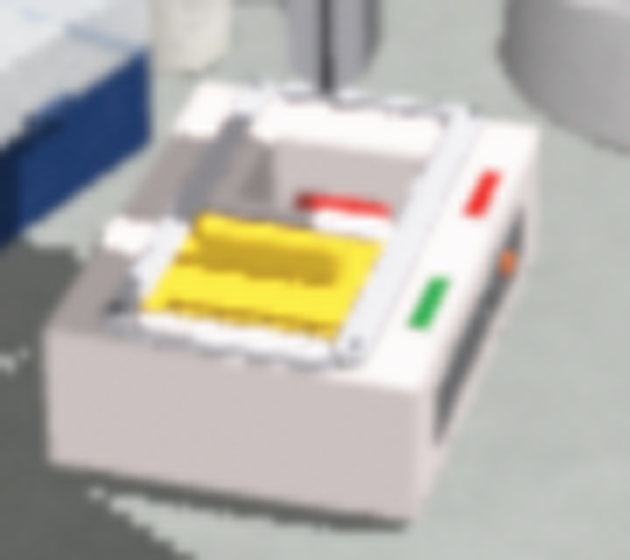

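The key has sprung back and the guard is still at the green end. I cross over the rib to its far side and go down.

Call:
arm_command(
  plan=[3,0,0,0,0,0,1,3,0,0,0,0,0,1,2.3,0,0,0,0,0,1,0,0,0,0,0,0,1,0,0,1.2,0,0,0,1,0,0,0,0,0,0,1],
)

```text
time: 13.0
tool_pos: [0.4767, 0.0754, 0.0775]
ee_rot: [-3.138, -0.001, 1.904]
wrist_force: [0.6, -0.1, -1.0]
width: 0.0003
```

```bash
python3 -c "
from h import *
st(); s=snap('side','d7.png');cv2.imwrite('pics/d7c.png',cv2.resize(s['pixels'][190:270,220:310,::-1],None,fx=7,fy=7,interpolation=cv2.INTER_CUBIC))
s=snap('scene','s7.png');cv2.imwrite('pics/s7c.png',cv2.resize(s['pixels'][175:260,225:325,::-1],None,fx=7,fy=7,interpolation=cv2.INTER_CUBIC))"
```

```text
t 13.0 boxx,y mm [-1.2 50.6] z 77.5 rpy [-1.7980e+02 -5.0000e-02  1.0908e+02] F [ 0.58 -0.07 -1.03] w 0.0003
[0.47672971 0.07535271 0.07751555] [ 0.04  0.01  1.73 -0.    1.41 -0.29]
```

View pics/d7c.png

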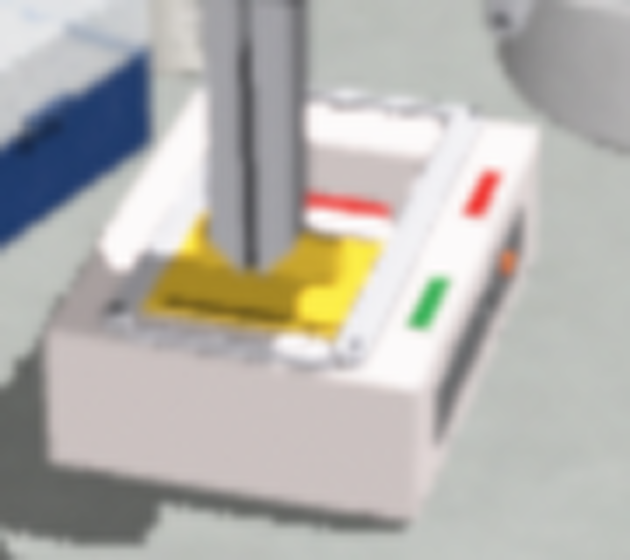

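View pics/s7c.png

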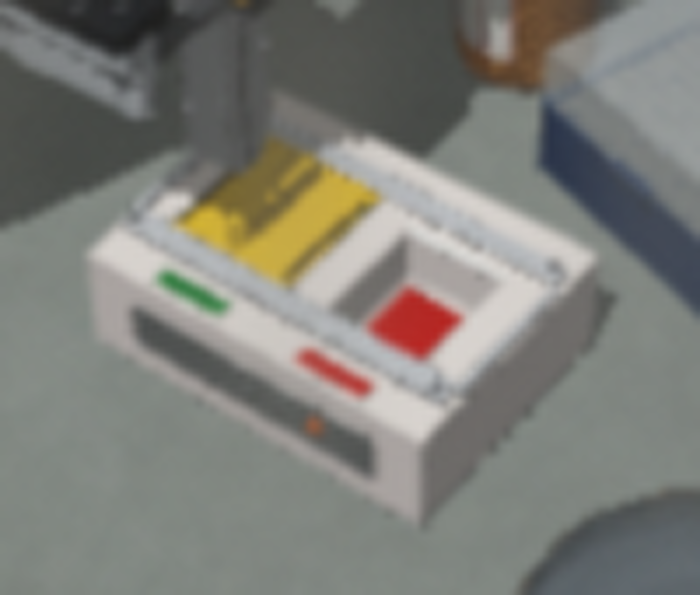

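The fingers are on the green-end side of the rib. I lower them and push home towards -y; the expected final finger position is about y = -20.

Call:
arm_command(
  plan=[0.1,0.1,0.6,0,0,0,1,0,0,0.6,0,0,0,1,0,0,0,0,0,0,1,0,0,0,0,0,0,1],
)

```text
time: 13.6
tool_pos: [0.4784, 0.0775, 0.0675]
ee_rot: [3.141, -0.0, 1.905]
wrist_force: [-0.5, 0.0, -0.1]
width: 0.0004
```

Call:
arm_command(
  plan=[-0.7,0,0,0,0,0,1,-0.7,0,0,0,0,0,1,-0.7,0,0,0,0,0,1,-0.7,0,0,0,0,0,1,-0.7,0,0,0,0,0,1,-0.7,0,0,0,0,0,1,0,0,0,0,0,0,1],
)

```text
time: 14.48
tool_pos: [0.4925, 0.0369, 0.0674]
ee_rot: [3.141, 0.001, 1.904]
wrist_force: [0.2, -0.7, -0.3]
width: 0.0009
```

```bash
python3 -c "
from h import *
st(); s=snap('side','d8.png');cv2.imwrite('pics/d8c.png',cv2.resize(s['pixels'][190:270,220:310,::-1],None,fx=7,fy=7,interpolation=cv2.INTER_CUBIC))"
```

```text
t 14.475 boxx,y mm [1.1 9.1] z 67.4 rpy [1.7999e+02 6.0000e-02 1.0910e+02] F [ 0.22 -0.72 -0.27] w 0.0009
[0.49249017 0.03688288 0.06740244] [-0.04  0.04  1.72 -0.    1.38 -0.37]
```

View pics/d8c.png

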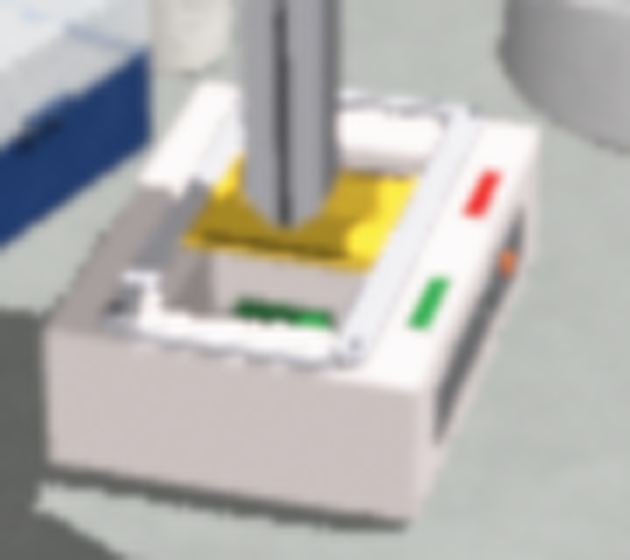

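The guard is moving back and the fingers are above it. I continue to about -16, then creep.

Call:
arm_command(
  plan=[-0.7,0,0,0,0,0,1,-0.7,0,0,0,0,0,1,-0.7,0,0,0,0,0,1,-0.4,0,0,0,0,0,1,0,0,0,0,0,0,1],
)

```text
time: 15.15
tool_pos: [0.5007, 0.0135, 0.0675]
ee_rot: [3.141, 0.001, 1.904]
wrist_force: [0.3, 0.4, -0.7]
width: 0.0006
```

Call:
arm_command(
  plan=[-0.1,0,0,0,0,0,1,-0.1,0,0,0,0,0,1,0,0,0,0,0,0,1,0,0,0,0,0,0,1],
)

```text
time: 15.65
tool_pos: [0.5011, 0.0124, 0.0675]
ee_rot: [3.141, -0.0, 1.905]
wrist_force: [1.2, 1.3, -0.2]
width: 0.0002
```

Call:
arm_command(
  plan=[-0.1,0,0,0,0,0,1,-0.1,0,0,0,0,0,1,0,0,0,0,0,0,1,0,0,0,0,0,0,1],
)

```text
time: 16.15
tool_pos: [0.5016, 0.0109, 0.0675]
ee_rot: [3.141, -0.001, 1.905]
wrist_force: [0.0, 3.6, 1.4]
width: 0.0004
```

```bash
python3 -c "
from h import *
st()"
```

```text
t 16.15 boxx,y mm [  1.2 -18.4] z 67.5 rpy [ 1.7998e+02 -6.0000e-02  1.0915e+02] F [0.02 3.62 1.43] w 0.0004
[0.50160412 0.01090423 0.06753896] [-0.09  0.06  1.7   0.    1.39 -0.43]
```

Call:
arm_command(
  plan=[-0.1,0,0,0,0,0,1,-0.1,0,0,0,0,0,1,0,0,0,0,0,0,1,0,0,0,0,0,0,1],
)

```text
time: 16.65
tool_pos: [0.5016, 0.0108, 0.0675]
ee_rot: [3.141, -0.005, 1.906]
wrist_force: [-3.4, 8.1, 1.9]
width: 0.0006
```

```bash
python3 -c "
from h import *
st()"
```

```text
t 16.65 boxx,y mm [  1.2 -18.5] z 67.5 rpy [179.99  -0.28 109.18] F [-3.37  8.1   1.93] w 0.0006
[0.50161482 0.01079057 0.06753731] [-0.09  0.06  1.7   0.    1.39 -0.43]
```

At the stop: no motion and about 9 N. The two stop positions (+18.8 and -18.5) agree with 64 mm of travel. I back off, lift clear and check.

Call:
arm_command(
  plan=[0.4,0,0,0,0,0,1,0.6,0,0,0,0,0,1,0,0,-2,0,0,0,1,0,0,-4,0,0,0,1,-2.5,0,-4,0,0,0,1,-2.5,0,-4,0,0,0,1,0,0,0,0,0,0,1,0,0,0,0,0,0,1],
)

```text
time: 17.65
tool_pos: [0.5148, -0.0292, 0.2063]
ee_rot: [-3.14, -0.001, 1.905]
wrist_force: [-0.4, 0.6, 0.4]
width: 0.0003
```

```bash
python3 - <<'E'
from h import *
o=st(); s=snap('wrist','w9.png'); T=Tw(s,o)
hsv=cv2.cvtColor(s['pixels'],cv2.COLOR_RGB2HSV)
m=cv2.inRange(hsv,np.array([20,120,80]),np.array([35,255,255])); m[:, :220]=0; m[:,350:]=0; m[240:]=0
c=max(cv2.findContours(m,0,2)[0],key=cv2.contourArea); r=cv2.boundingRect(c); print(r)
for p in [(r[0],r[1]),(r[0]+r[2],r[1]+r[3])]: print((box(onz(s,*p,.053,T))*1000).round(1))
cv2.imwrite('pics/w9c.png',cv2.resize(s['pixels'][40:240,210:365,::-1],None,fx=3,fy=3,interpolation=cv2.INTER_CUBIC))
s=snap('scene','s9.png');cv2.imwrite('pics/s9c.png',cv2.resize(s['pixels'][120:360,140:460,::-1],None,fx=2.4,fy=2.4,interpolation=cv2.INTER_CUBIC))
E
```

```text
t 17.65 boxx,y mm [  0.6 -60.7] z 206.3 rpy [-1.7992e+02 -3.0000e-02  1.0912e+02] F [-0.38  0.59  0.4 ] w 0.0003
[ 0.5148483  -0.0292431   0.20633065] [-0.17  0.01  1.46 -0.    1.67 -0.5 ]
(258, 143, 57, 51)
[-28.5  -5.9]
[ 31.  -59.3]
```

View pics/w9c.png

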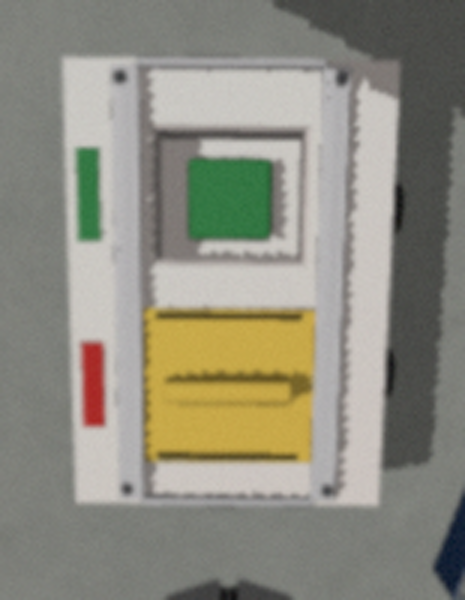

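View pics/s9c.png

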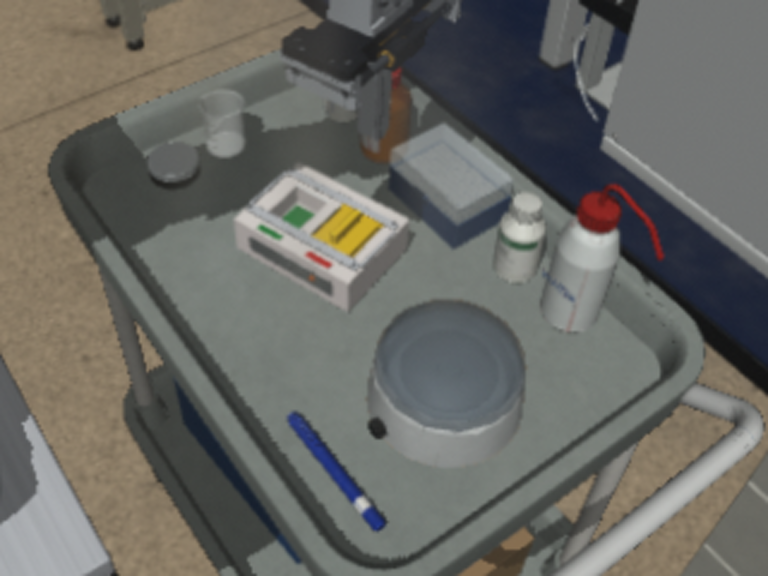

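The wrist view shows the guard plate spanning box y -59.3 to -5.9, which matches fully home (-59 to -5). The green key is out, and nothing on the cart looks moved. The arm is free, so I'm handing in.

```bash
python3 -c "
from h import *
print(close_job()); print(robot.get_obs()['time'])"
```

```text
the job is handed in; nothing more can be done
None
the job is handed in; nothing more can be done
```

I pushed the guard off the red key, held the key at the bottom, let it spring back, and pushed the guard home again. I handed the job in at about 18 s; the hand-in reports no verdict.

- **Guard off:** I pushed it with the closed fingers on the thumb rib until it stopped moving at about 6.6 N.
- **Red key:** I pressed it to the bottom, where the fingers stopped at 37.1 mm with about 12 N, and held it there for more than a second. A picture after I lifted off showed it out again.
- **Guard home:** I pushed it back until it stopped at about 9 N. The last wrist picture puts the plate at box y -59.3 to -5.9 mm; fully home is -59 to -5.
- **Last checks:** The green key was out, the wrist force was about zero with the arm clear at 0.21 m, and nothing on the cart looked moved. I checked the bystanders by eye only.
- **One disagreement:** The first wrist picture put the guard about 5 mm from its nominal start position. That may be image error or a small offset at the start. It did not matter in the end, because I worked from the end stops at both ends, and these agreed with the 64 mm travel.

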